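# Clamp a stone holder with the star wheel

## Task

Stand the tall brass stone holder upright on the steel seat plate of the red clamp fixture, between the rubber pad and the V block, and let go of it. Then close the clamp by pushing the spokes of the star wheel one after another with the side of the gripper (not by pushing the jaw), going by feel, until the wheel has become clearly stiffer and the pad holds the holder firmly in the V block, but without crushing it. Leave the holder clamped there, let go of the wheel, and leave the other things where they are.

Things in the scene. Friction and masses are not known exactly. Their poses are not given: they have to be found in the camera images.
- fixture: Clamp fixture, fixed to the bench: red base 310 x 150 x 20 mm. Origin: centre of its underside. x axis: the way the jaw closes, towards the V block; y axis: from the grey gear housing (85 mm long around x = -85, to 115 mm above the bench) towards the star wheel; z up. Steel seat plate, top 24 mm above the bench, at x = 28 to 102 mm.
- load (a point): Point on the seat plate (24 mm above the bench) at fixture x = 60, y = 0 mm: stand the holder here, good within about 5 mm. It is then 10 to 20 mm short of the V, and the closing pad slides it home. At the start the pad is at least 15 mm short of a holder stood here.
- vblock (a point): Middle of the V block's settings, on the seat plate at fixture x = 75, y = 0. Steel V block, 90 degree V open to -x, walls to 56 mm above the bench. A holder seated in it has its axis at y = 0 and x = 70 to 80 mm: the block is set anew each time within those 10 mm, unmeasured (this point does not show it), so where the clamp grips must be felt.
- wheel: Star wheel beside the gear housing: hub 38 mm across, 22 mm wide; 5 round aluminium spokes 72 degrees apart, 12 mm thick, round ends, tips 70 mm from the axis. Origin: hub centre, 85 mm above the bench, fixture x = -85, y = 100 mm. Turns about its y axis, level, parallel to the fixture's y. One spoke lies along its own +z. Pushing upper spokes towards fixture +x (positive turn) closes the clamp.
- shaft (a point): Where the wheel's shaft leaves the housing, 40 mm behind the hub centre. A brake of 0.22 N m holds the wheel where left. 1.7 to 3.4 rad until the pad grips: two or more spokes. Then the moment rises 2.2 N m per rad: at 0.32 N m the grip is about 7 N, at 0.65 N m 29 N; let go, the brake keeps up to 14 N. Spokes rub on the gripper: a level push on one leaning over 30 degrees towards it half jams. Keep under 25 N.
- carriage: Steel jaw on a rack bar, driven by the star wheel through a pinion, 15 mm per rad, along the fixture's x. Origin on the fixture's x axis at bench height, at x = 0 when fully open, growing as it closes (starts at 0 to 13.5 mm). The robot must not push it.
- pad_face (a point): Middle of the face of the jaw's sprung rubber pad when not pressed in, 42 mm above the bench, 15 mm ahead of the carriage origin. Pad 44 mm wide, 30 to 54 mm above the bench, spring 10 N per mm, travel 6 mm. A squeeze over 35 N crushes the holder.
- holder: Loose stone holder: upright brass cylinder 30 mm in diameter and 68 mm high with a tapered top to 73 mm and a small clear stone on it (82 mm in all), 250 g. Origin: centre of its underside, z axis up. The only tall brass cylinder; starts standing on the bench. Grip it across the cylinder 55 to 65 mm above its underside, so that the fingertips stay above the V block, fingers closing along the fixture's y.
- blank: Bystander: squat loose aluminium blank, 44 mm in diameter, 34 mm high. Origin: centre of its underside. Leave alone.
- jar: Bystander: closed jar, 54 mm in diameter, 70 mm high. Origin: centre of its underside. Leave alone.
- driver: Bystander: screwdriver, 160 mm long, lying on the bench. Leave alone.
Not all that is in view belongs to the job. Several things look just like the holder: the one meant starts farthest from the robot's base.

How it is judged (in metres and radians):
On the way:
1. the holder stands upright on the seat plate between pad and V block, let go of, the jaw not yet gripping it (x of holder in the frame of fixture between 0.045 and 0.082 m and y of holder in the frame of fixture between -0.016 and 0.016 m and z of holder in the frame of fixture between 0.021 and 0.028 m and angle between holder's own z axis and vertical below 0.09 rad and contact force between the fingers and holder below 0.1 N and contact force between carriage and holder below 0.5 N and linear speed of holder below 0.02 m/s), for 0.2 s.
At the end, for the whole second after the job is handed in: The holder stands upright (within 5 degrees) on the seat plate, seated in the V block (within 7 mm of the fixture's centre line), held still by the jaw's pad with more than 4 N; the wheel is let go of (x of holder in the frame of fixture between 0.066 and 0.084 m and y of holder in the frame of fixture between -0.007 and 0.007 m and z of holder in the frame of fixture between 0.021 and 0.028 m and angle between holder's own z axis and vertical below 0.09 rad and contact force between carriage and holder above 4 N and linear speed of holder below 0.01 m/s and contact force between each of the arm, the fingers and wheel below 0.1 N); the robot touches nothing.
It fails at once if the jaw squeezes the holder with more than 35 N (contact force between carriage and holder above 35 N).
It fails at once if a spoke is pushed with more than 25 N (contact force between any of the fingers, the arm and wheel above 25 N).
It fails at once if the robot pushes the jaw itself (over 3 N) (contact force between any of the fingers, the arm and carriage above 3 N).
It fails at once if the blank, the jar or the screwdriver is moved by more than 25 mm (distance of any of blank, jar, driver from where it was at the start of the episode above 0.025 m).
It also fails if it takes over 72 s, if anything falls off the work surface, if the arm or the gripper's body presses on something with over 40 N, if the wrist force passes 120 N, or if a joint passes its speed limit or range.

## Robot

A 6-joint arm with a two-finger parallel gripper is mounted at the origin on the work surface. World frame = base frame: x ahead of the robot, y to its left, z up, the work surface at z = 0. Lengths are in mm, angles in rad, forces in N, time in s.
With the tool pointing down it reaches from about 300 to 775 mm from the base axis. Payload 14.6 kg.
Tool frame: the origin (TCP) lies midway between the tips of the shut fingers; the grasp point (between the pads) lies 19 mm behind it (grip_depth is the distance from the TCP to the grasp point, in mm); z points along the fingers, y is the direction in which the jaws open and shut (so a half turn about z gives the same grasp; the last joint's range is limited). The gripper opens to 94 mm and grips with 3 to 60 N. Pads are 16 mm wide; open, the fingers measure 119 mm over their backs; the gripper's body (75 mm by 177 mm) begins 78 mm behind the grasp point.
Start: joints at [-1.227, 0.3, 1.521, -0, 1.321, -0.067], TCP at [219.631, -504.234, 205.446] pointing down, gripper open.
Joint ranges: [-3.03, 3.03], [-0.79, 2.21], [0.23, 2.52], [-1.04, 4.18], [0, 3.07], [-2.55, 2.55]. Speed limits (rad/s): [2.22, 2.22, 2.57, 3.14, 3.14, 3.14].

## Interface

Orientations are given as [roll, pitch, yaw] about the fixed x, y, z axes, in that order (R = Rz(yaw) Ry(pitch) Rx(roll)).
In Python, from cell import read_state, camera, camera_info, sign_off, grip_depth gives the robot as it stands.
- The arm moves only by the tool drive_tool, never from a script. Its argument "motion" is one flat list of numbers, 4 for each row, row after row: the shift along the tool's x, y, z in mm, then the turn about the tool's z in rad. A call has 1 to 8 rows; each row shifts and turns the pose as measured when the row begins, along the tool's axes as they then stand; what a row does not reach is not made up. A row lasts 1/12 s, in which the tool goes at most 41.7 mm and 7.16 degrees, less where a joint would pass 70% of its speed; a pose out of reach is approached as far as the arm can. A call is refused whole if a number of a shift passes 41.7 or a number of a turn 0.125, either way. A call with a gripper value outside its range is refused whole. "jaw" is the closure, from 0 (fully open) to 1 (shut), set as the call begins (left out, the last holds). The fingers move at their own pace and stop on an object; "grip_force" is the grip in N (left out, the last holds). Time passes only in rows, so rows that do not move let the fingers close. It gives the time, the measured TCP pose, the force and the opening at its end, in the units of the state.
- read_state(): the state, without advancing time (a new reading comes with each control period).
- camera(name): name is "side" or "top"; returns the picture (480x640x3 uint8, red, green, blue); there is no depth.
- camera_info(name): a dict with "fovy" (degrees; the focal length in pixels is half the picture's height over the tangent of half this angle, whatever the lens; pixels are square), "cx", "cy" (the principal point, pixels), "k1" (the pictures are not rectified: a ray, as slopes to the right and down, at radius r is drawn at 1 + k1 r^2 times it, then the intrinsics apply), "camera_from_world" (4x4, takes a point from world to camera coordinates). Camera axes: x right, y up, looking along -z (the intrinsics and any distortion apply to the point x, -y, -z); pixel columns grow to the right and rows downward; lengths in mm; the calibration is good to about 2 mm. A picture is of the moment at which its call begins. camera_info takes no time and is no camera call.
- sign_off(): hands the job in, once; it reports no verdict.
The state is a dict: "clock": time; "joints": joint angles; "qd": joint speeds; "effort": joint torques, N m; "eef_pos": TCP position; "eef_rot": TCP orientation; "wrist_force": force on the tool from outside, world axes, zero at the start; "moment": the same for the moment, N m; "finger_gap": finger opening in mm.
Only numpy, scipy, OpenCV 4.12 (cv2) and the standard library are available. Lean on these libraries where they do the work, as an engineer would, in place of code of your own. Each camera call takes 0.05 s, during which the arm holds its last target. There are 200 camera calls.

## Working session

There is one attempt and no reset: what is moved stays moved. The work goes in short steps, Python scripts to look and compute and a tool call to move; the robot and the scene stay as the last step left them, time stands still between calls to the robot, and variables do not carry over. Pictures are saved under pics/ and viewed, on a budget of 10 in all, crops included, one or two more only if the job needs it, and the job is handed in when it is done.

Besides the shell and the picture viewer there is one more tool, called after "Call:" as a command line: name --argument value ..., lists and objects as JSON in quotes. drive_tool: Moves the arm, as the interface text tells. Its arguments: {"type":"object","properties":{"motion":{"type":"array","items":{"type":"number"}},"jaw":{"type":"number"},"grip_force":{"type":"number"}},"required":["motion"]}

```bash
mkdir -p pics
python3 - <<'E'
from cell import *
import cv2
print(read_state(), grip_depth)
for n in("top","side"):
    cv2.imwrite(f"pics/{n}0.png",camera(n)[:,:,::-1]); print(camera_info(n))
E
```

```text
{'clock': 0.0, 'joints': array([-1.22661739e+00,  3.00503007e-01,  1.52156871e+00,  2.81333567e-06,
        1.32070613e+00, -6.66034017e-02]), 'qd': array([-7.89919437e-04, -1.03093994e-03,  7.13443640e-04, -2.32732794e-04,
       -2.33487671e-05, -1.11403298e-03]), 'effort': array([ 2.42406713e-03, -5.31804657e+01, -3.52726829e+01,  7.08469399e-02,
        2.44584493e-02, -1.20917139e-04]), 'eef_pos': array([ 219.53800129, -504.00101856,  204.87406377]), 'eef_rot': array([-3.14041026e+00, -8.15988983e-05,  4.10781589e-01]), 'wrist_force': array([-0.3085081 ,  0.22779282,  0.26620356]), 'moment': array([-0.03716315,  0.04678126, -0.0335235 ]), 'finger_gap': 94.04221710990933} 18.8
{'fovy': 52.10777910158503, 'cx': 323.1804531089163, 'cy': 236.32397298623565, 'k1': 0.012263465537860304, 'camera_from_world': array([[-1.79535413e-02, -9.99745552e-01, -1.36565837e-02,
        -1.36388788e-01],
       [ 9.92583357e-01, -1.94640965e-02,  1.19997622e-01,
        -5.31491948e+02],
       [-1.20232902e-01, -1.14009154e-02,  9.92680245e-01,
        -1.23942090e+03],
       [ 0.00000000e+00,  0.00000000e+00,  0.00000000e+00,
         1.00000000e+00]])}
{'fovy': 48.36821772939571, 'cx': 322.0385924009992, 'cy': 242.16965687657654, 'k1': 0.02863149387773102, 'camera_from_world': array([[-8.63567929e-01, -5.03732601e-01,  2.24476934e-02,
         4.33639590e+02],
       [ 2.81945595e-01, -4.45483501e-01,  8.49735919e-01,
        -2.42585011e+02],
       [-4.18039608e-01,  7.40133716e-01,  5.26730452e-01,
        -9.31526657e+02],
       [ 0.00000000e+00,  0.00000000e+00,  0.00000000e+00,
         1.00000000e+00]])}
```

View pics/top0.png

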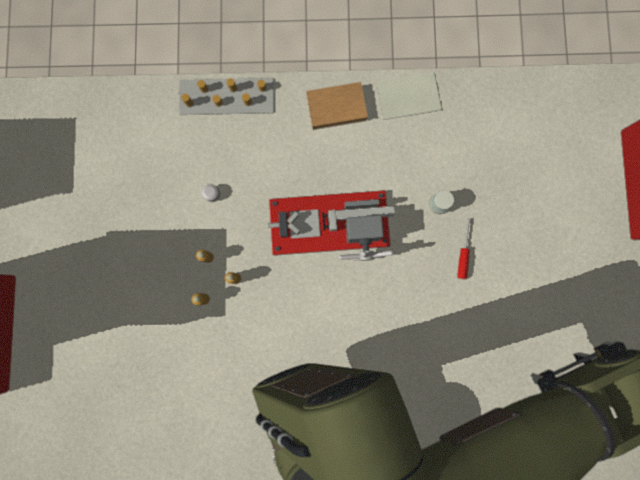

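View pics/side0.png

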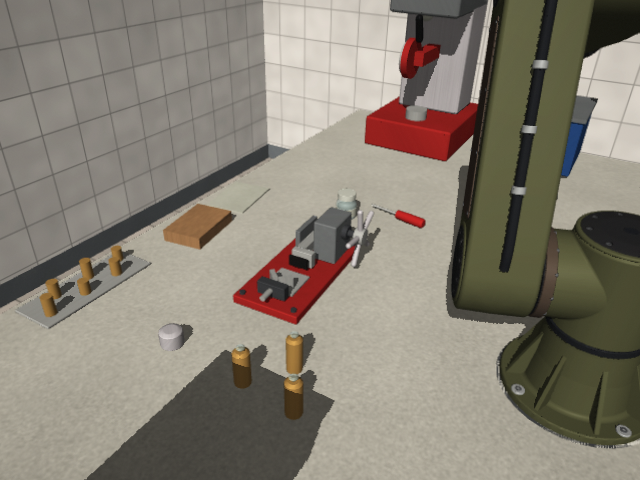

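The top view shows the fixture at about (330,222), with the V block on the left, so fixture +x points to image left. The wheel is at (366,255). Three brass cylinders stand at (204,256), (232,278) and (200,299). Small brass pieces sit on a tray at the back. The side view agrees with this. Next I'll take enlarged crops.

```bash
cat > h.py <<'E'
from cell import *
import numpy as np, cv2
from scipy.optimize import least_squares
def proj(n,P):
    c=camera_info(n);T=c["camera_from_world"];P=np.atleast_2d(np.asarray(P,float))
    q=P@T[:3,:3].T+T[:3,3];s=np.c_[q[:,0],-q[:,1]]/-q[:,2:]
    f=240/np.tan(np.radians(c["fovy"]/2))
    return s*(1+c["k1"]*(s**2).sum(1,keepdims=True))*f+[c["cx"],c["cy"]]
def back(n,uv,z):
    return least_squares(lambda p:(proj(n,[p[0],p[1],z])-uv)[0],[500,0]).x
E
python3 - <<'E'
from h import *
a=cv2.imread("pics/top0.png");b=cv2.imread("pics/side0.png")
cv2.imwrite("pics/c1.png",cv2.resize(a[170:320,180:400],(792,540),interpolation=cv2.INTER_CUBIC))
cv2.imwrite("pics/c2.png",cv2.resize(b[180:430,200:400],(480,600),interpolation=cv2.INTER_CUBIC))
for uv,z in [((204,254),75),((232,276),75),((199,297),75),((210,190),34),((203,84),60),((443,200),70)]: 
    p=back("top",uv,z);print(uv,p.round(),np.hypot(*p).round())
for uv,z in [((241,352),75),((294,340),75),((293,382),75),((116,250),20)]:
    print(uv,back("side",uv,z).round())
E
```

```text
(204, 254) [488. 288.] 566.0
(232, 276) [431. 218.] 483.0
(199, 297) [381. 299.] 484.0
(210, 190) [659. 284.] 718.0
(203, 84) [938. 299.] 985.0
(443, 200) [ 613. -315.] 689.0
(241, 352) [480. 302.]
(294, 340) [422. 233.]
(293, 382) [373. 313.]
(116, 250) [961. 142.]
```

View pics/c1.png

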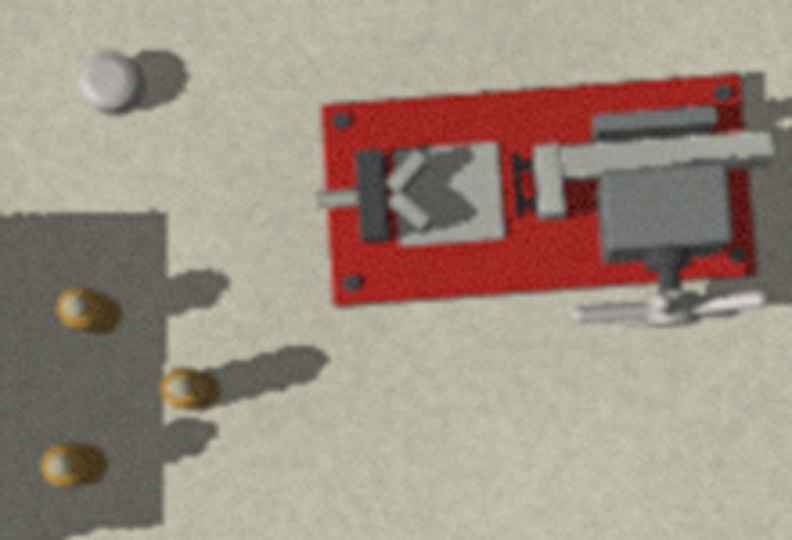

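View pics/c2.png

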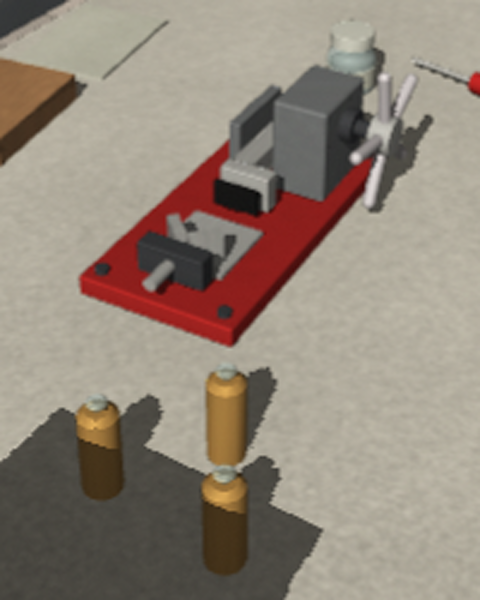

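Crop 1 shows the base corners at crop (322,106), (742,75), (757,275) and (335,305), the holder stone at (74,303), and wheel spoke tips at (577,314) and (763,298). Crop 2 shows the base near corner at (232,345), left corner (82,290), holder stone (97,402), hub (383,133), and spoke tips (384,78), (412,80), (360,157) and (372,203). The tray pieces are out of reach and smaller, so the holder is the far-left standing cylinder. Now I'll fit the poses.

```bash
cat > fit.py <<'E'
from h import *
t=lambda x,y:(180+x/3.6,170+y/3.6)
s=lambda x,y:(200+x/2.4,180+y/2.4)
def W(p,P): # fixture->world
    c,d=np.cos(p[2]),np.sin(p[2]);P=np.atleast_2d(P)
    return P@np.array([[c,d,0],[-d,c,0],[0,0,1]])+[p[0],p[1],0]
C=[("top",t(322,106),(155,-75,20)),("top",t(742,75),(-155,-75,20)),("top",t(335,305),(155,75,20)),
("side",s(82,276),(155,-75,20)),("side",s(232,331),(155,75,20)),("side",s(358,70),(-42.5,40,115)) if 0 else ("side",s(232,345),(155,75,0))]
def res(p,off): 
    return np.concatenate([(proj(n,W(p,P)) -uv)[0] for n,uv,P in C])
if __name__=="__main__":
    for sub in ([0,1,2],[3,4,5],range(6)):
        CC=C; f=lambda p:np.concatenate([(proj(CC[i][0],W(p,CC[i][2]))-CC[i][1])[0] for i in sub])
        r=least_squares(f,[580,0,1.6]) if 0 else least_squares(f,[580,-20,np.pi/2+.07],x_scale=[100,100,1]);print(r.x.round(3),r.fun.round(1))
    p=r.x
    tip=least_squares(lambda q:np.r_[(proj("top",q)-t(74,303))[0],(proj("side",q)-s(97,402))[0]],[488,288,80]);print("stone",tip.x.round(1),tip.fun.round(1))
    print("holder@80",back("top",t(74,303),80),back("side",s(97,402),80))
    print("hub",W(p,(-85,100,85)),"load",W(p,(60,0,24)))
    for a in range(0,72,6):
        an=np.radians(a+72*np.arange(5));P=np.c_[-85+68*np.sin(an),100+0*an,85+68*np.cos(an)]
        A=proj("top",W(p,P));B=proj("side",W(p,P))
        print(a,((A-[180,170])*3.6).round().astype(int).tolist(),((B-[200,180])*2.4).round().astype(int).tolist())
    for x in (15,28): 
        print("pad",x,[((proj("side",W(p,(x,y,z)))-[200,180])*2.4).round()[0].tolist() for y,z in((-22,54),(22,54),(22,30),(-22,30))],[((proj("top",W(p,(x,y,54)))-[180,170])*3.6).round()[0].tolist() for y in(-22,22)])
E
python3 fit.py
```

```text
[568.212 -28.392   1.623] [-0.  -0.5  0.4 -0.3 -0.4  0.7]
[566.776 -26.107   1.614] [-0.9 -1.1  0.4 -0.7  0.5  1.5]
[567.999 -27.183   1.619] [-0.4 -0.6  0.1  0.  -1.   0.6 -0.9 -1.3  0.7 -1.2  0.7  1. ]
stone [486.6 295.7  76.3] [ 0.1  0.2 -0.2 -0. ]
holder@80 [486.86890996 295.09482456] [483.70728937 298.65966005]
hub [[ 472.23133571 -116.9248603    85.        ]] load [[565.09396937  32.7465507   24.        ]]
0 [[680, 304], [578, 316], [610, 322], [722, 314], [770, 303]] [[393, 67], [359, 146], [366, 204], [401, 163], [417, 83]]
6 [[669, 305], [575, 317], [619, 322], [730, 313], [768, 303]] [[389, 71], [358, 153], [369, 205], [404, 157], [416, 78]]
12 [[658, 306], [574, 318], [627, 322], [738, 312], [764, 302]] [[386, 75], [357, 161], [372, 204], [406, 150], [416, 73]]
18 [[647, 307], [573, 319], [636, 321], [745, 311], [759, 302]] [[383, 80], [356, 168], [374, 203], [408, 143], [414, 69]]
24 [[636, 308], [573, 320], [645, 321], [752, 310], [754, 302]] [[379, 86], [356, 175], [377, 201], [410, 136], [413, 66]]
30 [[626, 309], [575, 320], [655, 320], [758, 309], [747, 301]] [[376, 
[... 302 characters left out ...]
[[600, 312], [585, 322], [685, 318], [769, 306], [721, 302]] [[367, 114], [359, 195], [390, 186], [416, 107], [404, 60]]
54 [[593, 313], [590, 322], [694, 317], [771, 306], [712, 302]] [[365, 122], [360, 199], [393, 181], [417, 101], [402, 61]]
60 [[587, 314], [596, 322], [704, 316], [772, 305], [701, 303]] [[363, 130], [362, 201], [396, 176], [417, 95], [399, 62]]
66 [[582, 315], [603, 322], [713, 315], [772, 304], [691, 303]] [[361, 138], [364, 203], [398, 170], [417, 89], [396, 64]]
pad 15 [[217.0, 178.0], [260.0, 191.0], [260.0, 213.0], [217.0, 200.0]] [[515.0, 154.0], [519.0, 215.0]]
pad 28 [[210.0, 184.0], [253.0, 198.0], [253.0, 220.0], [210.0, 207.0]] [[497.0, 156.0], [501.0, 217.0]]
```

```bash
cat >> h.py <<'E'
FX=np.array([568.,-27.2,1.619])
def plan(t,yaw=1.619,step=40,dm=.12):
    s=read_state();p=s["eef_pos"];y=s["eef_rot"][2];d=np.array(t)-p;dy=yaw-y
    n=int(max(np.ceil(np.linalg.norm(d)/step),np.ceil(abs(dy)/dm),1));o=[]
    for i in range(n):
        yy=y+dy*i/n;c,k=np.cos(yy),np.sin(yy);v=d/n
        o.append([round(c*v[0]+k*v[1],1),round(k*v[0]-c*v[1],1),round(-v[2],1),round(-dy/n,3)])
    for i in range(0,n,8): print([x for r in o[i:i+8] for x in r])
def fx(p=None): # TCP in fixture
    p=read_state()["eef_pos"] if p is None else np.array(p,float)
    c,d=np.cos(FX[2]),np.sin(FX[2]);v=p[:2]-FX[:2];return np.r_[c*v[0]+d*v[1],-d*v[0]+c*v[1],p[2]]
def wf(x,y,z):
    c,d=np.cos(FX[2]),np.sin(FX[2]);return np.r_[FX[0]+c*x-d*y,FX[1]+d*x+c*y,z]
E
python3 -c "
from h import *
plan((486,296.5,200))"
```

```text
[np.float64(25.6), np.float64(-28.5), np.float64(0.2), np.float64(-0.055), np.float64(27.2), np.float64(-27.1), np.float64(0.2), np.float64(-0.055), np.float64(28.6), np.float64(-25.5), np.float64(0.2), np.float64(-0.055), np.float64(30.0), np.float64(-23.9), np.float64(0.2), np.float64(-0.055), np.float64(31.2), np.float64(-22.3), np.float64(0.2), np.float64(-0.055), np.float64(32.4), np.float64(-20.5), np.float64(0.2), np.float64(-0.055), np.float64(33.5), np.float64(-18.7), np.float64(0.2), np.float64(-0.055), np.float64(34.5), np.float64(-16.8), np.float64(0.2), np.float64(-0.055)]
[np.float64(35.3), np.float64(-14.9), np.float64(0.2), np.float64(-0.055), np.float64(36.1), np.float64(-12.9), np.float64(0.2), np.float64(-0.055), np.float64(36.8), np.float64(-10.9), np.float64(0.2), np.float64(-0.055), np.float64(37.3), np.float64(-8.9), np.float64(0.2), np.float64(-0.055), np.float64(37.7), np.float64(-6.9), np.float64(0.2), np.float64(-0.055), np.float64(38.1), np.float64(-4.8), np.float64(0.2), np.float64(-0.055), np.float64(38.3), np.float64(-2.7), np.float64(0.2), np.float64(-0.055), np.float64(38.3), np.float64(-0.6), np.float64(0.2), np.float64(-0.055)]
[np.float64(38.3), np.float64(1.5), np.float64(0.2), np.float64(-0.055), np.float64(38.2), np.float64(3.6), np.float64(0.2), np.float64(-0.055), np.float64(37.9), np.float64(5.7), np.float64(0.2), np.float64(-0.055), np.float64(37.5), np.float64(7.8), np.float64(0.2), np.float64(-0.055), np.float64(37.1), np.float64(9.8), np.float64(0.2), np.float64(-0.055), np.float64(36.5), np.float64(11.9), np.float64(0.2), np.float64(-0.055)]
```

Call:
drive_tool --motion '[25.6,-28.5,0,-0.055,27.2,-27.1,0,-0.055,28.6,-25.5,0,-0.055,30,-23.9,0,-0.055,31.2,-22.3,0,-0.055,32.4,-20.5,0,-0.055,33.5,-18.7,0,-0.055,34.5,-16.8,0,-0.055]' --jaw 0

```text
clock: 0.77
eef_pos: [314.1, -204.1, 201.4]
eef_rot: [-3.135, -0.002, 0.86]
wrist_force: [0.8, 0.4, 0.2]
finger_gap: 94.2
```

Call:
drive_tool --motion '[35.3,-14.9,0,-0.055,36.1,-12.9,0,-0.055,36.8,-10.9,0,-0.055,37.3,-8.9,0,-0.055,37.7,-6.9,0,-0.055,38.1,-4.8,0,-0.055,38.3,-2.7,0,-0.055,38.3,-0.6,0,-0.055]'

```text
clock: 1.43
eef_pos: [404.7, 104.9, 203.2]
eef_rot: [-3.139, -0.005, 1.321]
wrist_force: [0.2, -1.7, 0.0]
finger_gap: 94.0
```

Tracking is good.

```bash
sed -i 's/print(\[x for/print([float(x) for/' h.py; python3 -c "
from h import *
plan((486,296.5,190))"
```

```text
[34.3, 5.2, 2.2, -0.05, 34.0, 6.9, 2.2, -0.05, 33.6, 8.6, 2.2, -0.05, 33.1, 10.3, 2.2, -0.05, 32.6, 11.9, 2.2, -0.05, 32.0, 13.5, 2.2, -0.05]
```

Call:
drive_tool --motion '[34.3,5.2,2.2,-0.05,34.0,6.9,2.2,-0.05,33.6,8.6,2.2,-0.05,33.1,10.3,2.2,-0.05,32.6,11.9,2.2,-0.05,32.0,13.5,2.2,-0.05,0,0,0,0]'

```text
clock: 2.02
eef_pos: [484.8, 314.3, 187.5]
eef_rot: [-3.138, -0.005, 1.647]
wrist_force: [-0.7, -1.3, -1.5]
finger_gap: 93.5
```

```bash
python3 -c "
from h import *
plan((486,296.5,42))
cv2.imwrite('pics/s1.png',cv2.resize(camera('side')[280:440,180:340,::-1],(560,560),interpolation=2))
print([((proj('side',wf(*q))-[180,280])*3.5).round() for q in [fx()]])"
```

```text
[-4.5, -0.0, 36.4, 0.007, -4.5, 0.0, 36.4, 0.007, -4.5, 0.0, 36.4, 0.007, -4.5, 0.1, 36.4, 0.007]
[array([[177.,  67.]])]
```

View pics/s1.png

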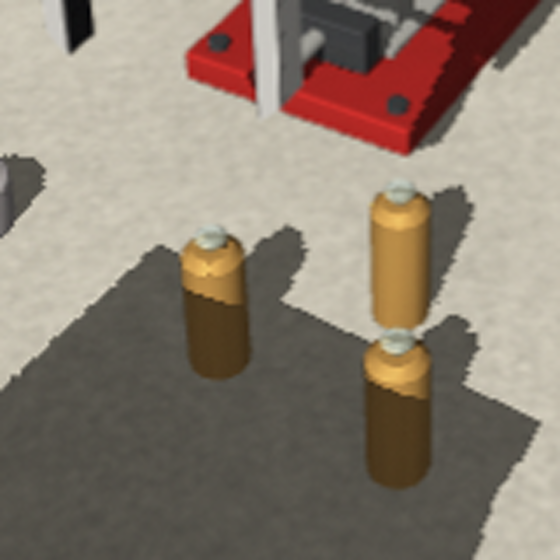

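The crop shows the holder at (214,300) with its stone at (211,235). The open fingers are at (72,50) and (268,112), straddling it from above.

Call:
drive_tool --motion '[-9,0,20,0.01,-9,0,20,0.01,0,0,20,0.01,0,0,10,0,0,0,0,0]'

```text
clock: 2.48
eef_pos: [484.1, 291.4, 115.3]
eef_rot: [-3.137, -0.004, 1.61]
wrist_force: [-0.3, -1.2, -0.3]
finger_gap: 93.9
```

```bash
python3 -c "
from h import *
plan((486,296.5,41))"
```

```text
[2.5, 1.0, 37.2, -0.004, 2.5, 1.0, 37.2, -0.004]
```

Call:
drive_tool --motion '[2.5,1,20,-0.004,2.5,1,20,-0.004,0,0,20,0,0,0,12,0,0,0,0,0]'

```text
clock: 2.9
eef_pos: [487.7, 296.0, 46.3]
eef_rot: [3.14, -0.006, 1.616]
wrist_force: [-0.8, 0.3, 0.3]
finger_gap: 93.6
```

Call:
drive_tool --motion '[0,0,0,0,0,0,0,0,0,0,0,0,0,0,0,0,0,0,0,0,0,0,0,0,0,0,0,0,0,0,0,0]' --jaw 1 --grip_force 20

```text
clock: 3.57
eef_pos: [490.1, 296.8, 52.7]
eef_rot: [3.133, -0.009, 1.616]
wrist_force: [0.2, -1.1, -0.1]
finger_gap: 43.9
```

Call:
drive_tool --motion '[0,-1,10,0,0,0,2,0,0,0,0,0,0,0,0,0,0,0,0,0,0,0,0,0]'

```text
clock: 4.07
eef_pos: [488.6, 297.3, 40.0]
eef_rot: [3.134, -0.01, 1.616]
wrist_force: [-1.1, -0.0, 4.3]
finger_gap: 29.6
```

Call:
drive_tool --motion '[0,0,-20,0,0,0,-40,0,-20,5,-35,0]'

```text
clock: 4.32
eef_pos: [489.4, 276.3, 128.3]
eef_rot: [-3.134, -0.003, 1.619]
wrist_force: [0.8, -0.2, -2.2]
finger_gap: 29.2
```

```bash
python3 -c "
from h import *
print(read_state()['finger_gap'],read_state()['eef_pos']);plan((567,33.3,135))"
```

```text
29.190601989322293 [489.4077715  276.28748719 128.34944283]
[-35.2, 9.4, -1.0, -0.0, -35.2, 9.4, -1.0, -0.0, -35.2, 9.4, -1.0, -0.0, -35.2, 9.4, -1.0, -0.0, -35.2, 9.4, -1.0, -0.0, -35.2, 9.4, -1.0, -0.0, -35.2, 9.4, -1.0, -0.0]
```

Call:
drive_tool --motion '[-35,9,0,0,-35,9,0,0,-35,9,0,0,-35,9,0,0,-35,9,0,0,-30,9,0,0,-18,5,0,0,-8,2,0,0]'

```text
clock: 4.98
eef_pos: [564.9, 38.6, 131.0]
eef_rot: [-3.14, -0.006, 1.622]
wrist_force: [-0.2, 0.1, -2.9]
finger_gap: 29.6
```

Call:
drive_tool --motion '[0,0,0,0,0,0,0,0]'

```text
clock: 5.15
eef_pos: [564.6, 37.4, 129.8]
eef_rot: [-3.138, -0.006, 1.619]
wrist_force: [-0.6, -0.1, -2.1]
finger_gap: 29.4
```

```bash
python3 -c "
from h import *
plan((567,33.3,90))"
```

```text
[-2.1, 1.1, 19.9, 0.0, -2.1, 1.1, 19.9, 0.0]
```

Call:
drive_tool --motion '[-2.5,1.4,12,0,-2,1,12,0,0,0,8,0,0,0,5,0,0,0,0,0]'

```text
clock: 5.57
eef_pos: [565.5, 37.6, 87.4]
eef_rot: [-3.135, -0.007, 1.624]
wrist_force: [-0.1, -0.2, -2.9]
finger_gap: 29.4
```

```bash
python3 -c "
from h import *
im=camera('side')[160:310,220:380,::-1]; im2=camera('top')[180:260,260:400,::-1]
a=cv2.resize(im,(427,400),interpolation=2);b=cv2.resize(im2,(370,211),interpolation=2)
b=cv2.copyMakeBorder(b,0,189,0,0,0)
cv2.imwrite('pics/s2.png',np.hstack([a,b]));plan((567,33.3,67));print(read_state()['eef_pos'])"
```

```text
[-4.1, 0.7, 21.7, 0.005]
[566.07807927  37.39694583  88.73401968]
```

View pics/s2.png

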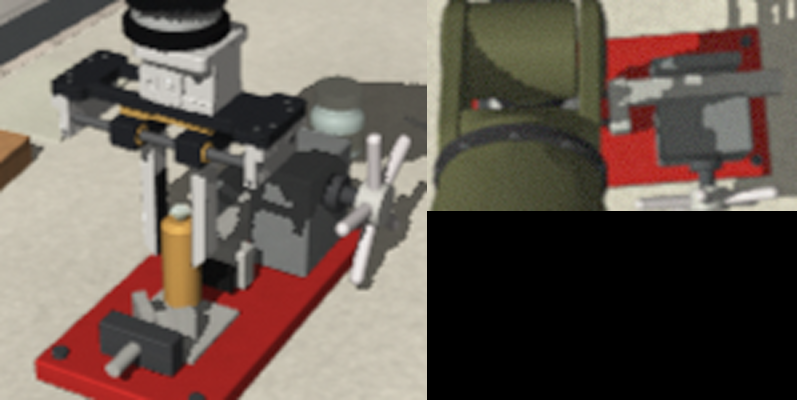

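Call:
drive_tool --motion '[-3.5,1,12,0,-2,0,8,0,0,0,2,0,0,0,0,0]'

```text
clock: 6.0
eef_pos: [568.0, 31.7, 65.4]
eef_rot: [-3.139, -0.006, 1.624]
wrist_force: [0.5, -0.3, -2.9]
finger_gap: 29.6
```

```bash
python3 -c "
from h import *
p=read_state()['eef_pos'];print(p)
f=lambda q:((proj('side',q)-[220,160])*427/160).round()
print(f((566,37.4,48.7+82)),f((566,37.4,48.7)), f((564,37,48.7)),f((566,34,48.7)))"
```

```text
[567.97204401  31.73888847  65.39468312]
[[178. 204.]] [[179. 294.]] [[181. 294.]] [[181. 292.]]
```

Call:
drive_tool --motion '[1,0,1,0,0,0,0.7,0,0,0,0,0]'

```text
clock: 6.25
eef_pos: [568.2, 32.6, 64.4]
eef_rot: [-3.139, -0.006, 1.624]
wrist_force: [0.7, -0.5, -3.4]
finger_gap: 29.4
```

Call:
drive_tool --motion '[0,0,1.5,0,0,0,0.5,0,0,0,0,0]'

```text
clock: 6.5
eef_pos: [568.9, 32.6, 64.3]
eef_rot: [3.142, -0.006, 1.624]
wrist_force: [-0.2, 0.7, -2.9]
finger_gap: 29.1
```

Call:
drive_tool --motion '[0,-0.5,3,0,0,0,1,0]'

```text
clock: 6.67
eef_pos: [569.1, 32.6, 62.9]
eef_rot: [3.139, -0.005, 1.624]
wrist_force: [-3.6, 0.0, 4.1]
finger_gap: 29.9
```

Call:
drive_tool --motion '[0,0,0,0,0,0,0,0,0,0,0,0,0,0,0,0,0,0,0,0]' --jaw 0.4

```text
clock: 7.08
eef_pos: [569.9, 32.7, 63.4]
eef_rot: [3.137, -0.005, 1.625]
wrist_force: [1.2, -0.2, -0.3]
finger_gap: 55.6
```

Call:
drive_tool --motion '[0,0,-6,0,0,0,-20,0,0,0,-35,0,0,0,-40,0,0,0,-20,0,0,0,0,0]'

```text
clock: 7.58
eef_pos: [568.1, 32.0, 189.3]
eef_rot: [3.141, -0.006, 1.624]
wrist_force: [-0.0, -0.9, 0.1]
finger_gap: 56.3
```

```bash
python3 -c "
from h import *
a=cv2.resize(camera('side')[180:310,240:380,::-1],(700,560)[:2] if 0 else (600,557),interpolation=2)
cv2.imwrite('pics/s3.png',a);p=read_state();print(p['eef_pos'],p['finger_gap'],fx())
f=lambda q:((proj('side',q)-[240,180])*600/140).round()[0]
import fit
for x in(55,60,65): print(x,f(wf(x,0,106)),f(wf(x,0,24)))
for A in range(0,20,4):
  an=np.radians(A+72*np.arange(5)); print(A,[f(wf(-85+64*np.sin(q),100,85+64*np.cos(q))).tolist() for q in an])
"
```

```text
[567.77414279  32.04503933 187.64820827] 55.94068746179242 [ 59.18710487  -2.62912782 187.64820827]
55 [213. 278.] [214. 418.]
60 [207. 283.] [209. 423.]
65 [202. 288.] [204. 429.]
0 [[529.0, 127.0], [473.0, 259.0], [485.0, 357.0], [544.0, 289.0], [570.0, 153.0]]
4 [[525.0, 131.0], [471.0, 267.0], [488.0, 358.0], [547.0, 281.0], [570.0, 148.0]]
8 [[522.0, 135.0], [470.0, 276.0], [491.0, 358.0], [549.0, 274.0], [569.0, 142.0]]
12 [[518.0, 141.0], [469.0, 284.0], [494.0, 357.0], [552.0, 266.0], [568.0, 137.0]]
16 [[514.0, 146.0], [468.0, 292.0], [497.0, 356.0], [555.0, 258.0], [567.0, 133.0]]
```

View pics/s3.png

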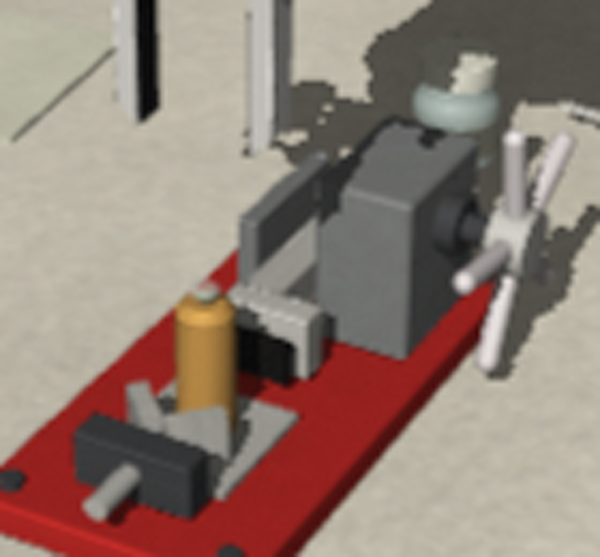

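The holder stands upright on the seat plate, with its stone at (207,290) against a prediction of (207,283). The wheel tips at (513,140), (465,280) and (490,358) put a spoke at about 10°. Next I'll move to the wheel with the fingers shut.

```bash
sed -i 's/^FX=.*/FX=np.array([569.,-26.8,1.620])/' h.py; python3 -c "
from h import *
plan(wf(-106,100,188),1.62)"
```

```text
[-32.9, -20.5, -0.1, 0.001, -32.9, -20.5, -0.1, 0.001, -32.9, -20.4, -0.1, 0.001, -32.9, -20.4, -0.1, 0.001, -32.9, -20.4, -0.1, 0.001]
```

Call:
drive_tool --motion '[-32,-20,0,0,-32,-20,0,0,-32,-20,0,0,-30,-20,0,0,-20,-12,0,0,-10,-6,0,0,0,0,0,0]' --jaw 1

```text
clock: 8.22
eef_pos: [471.2, -133.3, 177.9]
eef_rot: [-3.131, -0.009, 1.628]
wrist_force: [0.1, 0.4, -0.0]
finger_gap: 13.3
```

```bash
python3 -c "
from h import *
print(fx());plan(wf(-106,100,123),1.62)"
```

```text
[-101.56360855  102.95037054  177.9264227 ]
[-2.2, 1.5, 27.5, 0.004, -2.2, 1.5, 27.5, 0.004]
```

Call:
drive_tool --motion '[-2.5,1.5,0,0.004,-2.5,1.5,14,0.004,0,0,18,0,0,0,14,0,0,0,6,0,0,0,0,0]'

```text
clock: 8.72
eef_pos: [474.9, -134.9, 120.1]
eef_rot: [-3.127, -0.011, 1.62]
wrist_force: [0.1, 0.9, 0.9]
finger_gap: 0.3
```

```bash
python3 -c "
from h import *
print(fx(),read_state()['wrist_force'],read_state()['finger_gap'])
a=cv2.resize(camera('side')[160:310,240:400,::-1],(640,600),interpolation=2)
cv2.imwrite('pics/s4.png',a)"
```

```text
[-103.3072582    99.28185944  120.12665184] [0.0740685  0.85821667 0.87154604] 0.32964266758164057
```

View pics/s4.png

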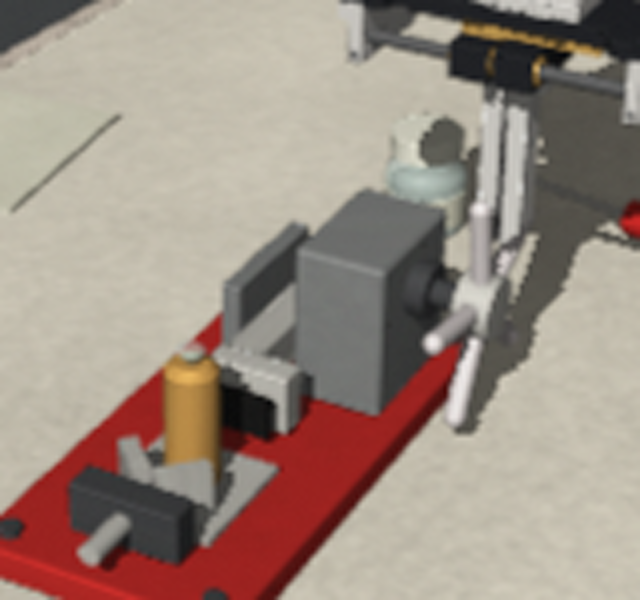

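The fingers (490–535, ends near row 235) sit just behind the upper spoke at (480,210). I'll start pushing.

Call:
drive_tool --motion '[4,0,0,0,4,0,0,0,4,0,0,0,4,0,0,0]'

```text
clock: 9.1
eef_pos: [475.7, -118.4, 122.8]
eef_rot: [-3.13, -0.008, 1.621]
wrist_force: [0.5, -6.1, -2.7]
finger_gap: 0.8
```

Call:
drive_tool --motion '[4,0,0,0,4,0,0,0]'

```text
clock: 9.27
eef_pos: [476.0, -110.8, 124.1]
eef_rot: [-3.133, -0.004, 1.621]
wrist_force: [0.1, -6.2, -1.8]
finger_gap: 0.7
```

Call:
drive_tool --motion '[4,0,1.5,0,4,0,1.5,0,4,0,1.5,0,4,0,1.5,0]'

```text
clock: 9.6
eef_pos: [476.2, -95.7, 121.1]
eef_rot: [-3.137, 0.003, 1.621]
wrist_force: [-0.9, -5.6, 0.6]
finger_gap: 0.4
```

Call:
drive_tool --motion '[4,0,1.5,0]'

```text
clock: 9.68
eef_pos: [476.3, -91.9, 120.4]
eef_rot: [-3.139, 0.005, 1.622]
wrist_force: [-0.7, -5.4, 1.2]
finger_gap: 0.4
```

Call:
drive_tool --motion '[-1,0,-20,0,0,0,-25,0,-20,0,-5,0,-28,0,0,0,-18,0,0,0,-2,0,12,0,0,0,20,0,0,0,8,0]'

```text
clock: 10.35
eef_pos: [482.9, -160.7, 139.8]
eef_rot: [3.132, 0.01, 1.625]
wrist_force: [0.1, 0.4, -0.4]
finger_gap: 0.2
```

```bash
python3 -c "
from h import *
print(fx());plan(wf(-129,100,122),1.62)"
```

```text
[-129.4959223    92.54387192  139.76416061]
[0.5, -7.5, 17.8, 0.005]
```

Call:
drive_tool --motion '[0,-5,8,0,0,-2,6,0,0,0,4,0,0,0,0,0]'

```text
clock: 10.68
eef_pos: [475.4, -159.9, 120.7]
eef_rot: [3.132, 0.01, 1.626]
wrist_force: [0.1, 0.4, 0.0]
finger_gap: 0.6
```

Call:
drive_tool --motion '[4,0,0,0,4,0,0,0,4,0,0,0]'

```text
clock: 10.93
eef_pos: [475.8, -148.7, 122.8]
eef_rot: [3.129, 0.014, 1.626]
wrist_force: [-0.6, -5.2, 3.6]
finger_gap: 0.5
```

Call:
drive_tool --motion '[4,0,0.5,0,4,0,0.5,0]'

```text
clock: 11.1
eef_pos: [476.7, -141.0, 123.8]
eef_rot: [3.125, 0.017, 1.626]
wrist_force: [0.8, -4.6, 3.9]
finger_gap: 0.8
```

Call:
drive_tool --motion '[4,0,1,0,4,0,1,0,4,0,1,0,4,0,1,0]'

```text
clock: 11.43
eef_pos: [477.4, -124.4, 121.7]
eef_rot: [3.12, 0.021, 1.626]
wrist_force: [-0.4, -5.8, 7.4]
finger_gap: 0.7
```

Call:
drive_tool --motion '[4,0,1,0,4,0,1,0,4,0,1,0,4,0,1,0]'

```text
clock: 11.77
eef_pos: [476.4, -107.9, 117.9]
eef_rot: [3.12, 0.024, 1.627]
wrist_force: [0.2, -9.2, -0.7]
finger_gap: 0.4
```

Call:
drive_tool --motion '[4,0,1,0,4,0,1,0,4,0,1,0]'

```text
clock: 12.02
eef_pos: [475.4, -95.9, 113.9]
eef_rot: [3.121, 0.026, 1.627]
wrist_force: [1.4, -6.8, 0.7]
finger_gap: 0.3
```

Call:
drive_tool --motion '[-1,0,-25,0,0,0,-30,0,-20,-2,-5,0,-28,-2,0,0,-18,-2,0,0,-1,0,10,0,0,0,18,0,0,0,8,0]'

```text
clock: 12.68
eef_pos: [470.3, -158.8, 137.7]
eef_rot: [3.127, 0.019, 1.631]
wrist_force: [-0.1, 0.4, -0.5]
finger_gap: 0.2
```

```bash
python3 -c "
from h import *
print(fx());plan(wf(-127,100,122),1.62)
a=cv2.resize(camera('side')[160:310,240:400,::-1],(640,600),interpolation=2)
cv2.imwrite('pics/s5.png',a)"
```

```text
[-126.98660884  105.07143675  137.6527597 ]
[-0.1, 5.1, 15.7, 0.011]
```

View pics/s5.png

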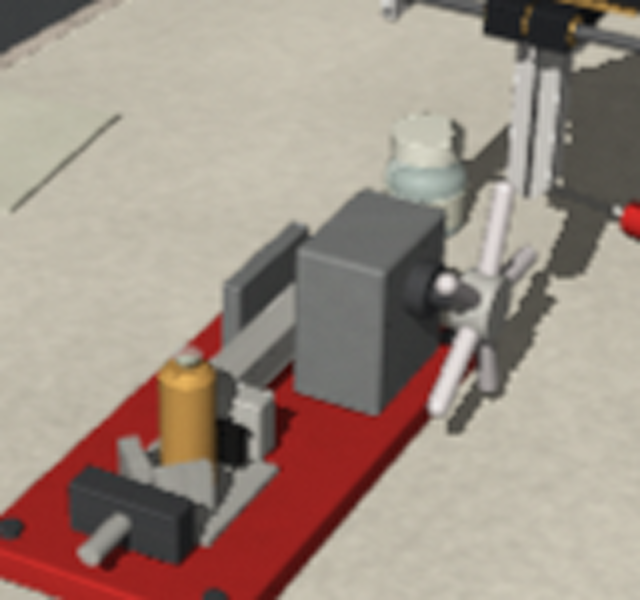

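The jaw is now close behind the holder, which is upright with its stone at (189,357). The next spoke tip is at (502,188), leaning back about 20°, with the fingers behind it. I'll do the third stroke with finer steps.

Call:
drive_tool --motion '[0,3.5,7,0.005,0,1,6,0.005,0,0,4,0,4,0,0,0,4,0,0,0]'

```text
clock: 13.15
eef_pos: [475.0, -148.4, 117.8]
eef_rot: [3.13, 0.018, 1.622]
wrist_force: [-0.5, -6.4, 5.9]
finger_gap: 0.5
```

Call:
drive_tool --motion '[4,0,0.5,0,4,0,0.5,0,4,0,0.5,0]'

```text
clock: 13.4
eef_pos: [476.0, -136.9, 118.6]
eef_rot: [3.125, 0.023, 1.622]
wrist_force: [-0.5, -4.7, 3.2]
finger_gap: 0.5
```

Call:
drive_tool --motion '[4,0,0.5,0,4,0,0.5,0]'

```text
clock: 13.57
eef_pos: [476.3, -128.8, 118.8]
eef_rot: [3.122, 0.026, 1.622]
wrist_force: [-1.7, -8.2, 5.2]
finger_gap: 0.3
```

Call:
drive_tool --motion '[4,0,0.5,0]'

```text
clock: 13.65
eef_pos: [476.4, -125.0, 118.9]
eef_rot: [3.121, 0.027, 1.622]
wrist_force: [-2.1, -7.4, 5.4]
finger_gap: 0.4
```

Call:
drive_tool --motion '[3,0,0.3,0,3,0,0.3,0]'

```text
clock: 13.82
eef_pos: [476.2, -119.0, 118.7]
eef_rot: [3.121, 0.03, 1.622]
wrist_force: [-0.8, -7.6, -0.5]
finger_gap: 0.8
```

Call:
drive_tool --motion '[3,0,0.3,0]'

```text
clock: 13.9
eef_pos: [476.1, -116.2, 118.4]
eef_rot: [3.12, 0.031, 1.622]
wrist_force: [0.5, -8.2, -2.0]
finger_gap: 0.4
```

Call:
drive_tool --motion '[3,0,0.3,0]'

```text
clock: 13.98
eef_pos: [475.9, -113.3, 118.0]
eef_rot: [3.12, 0.032, 1.623]
wrist_force: [0.9, -8.1, -2.4]
finger_gap: 0.5
```

Call:
drive_tool --motion '[3,0,0.3,0]'

```text
clock: 14.07
eef_pos: [475.8, -110.5, 117.6]
eef_rot: [3.12, 0.033, 1.623]
wrist_force: [0.6, -8.7, -1.4]
finger_gap: 0.8
```

Call:
drive_tool --motion '[3,0,0,0]'

```text
clock: 14.15
eef_pos: [475.6, -107.7, 117.4]
eef_rot: [3.12, 0.035, 1.623]
wrist_force: [0.7, -8.6, -2.0]
finger_gap: 0.4
```

Call:
drive_tool --motion '[3,0,0,0]'

```text
clock: 14.23
eef_pos: [475.5, -104.9, 117.4]
eef_rot: [3.119, 0.036, 1.623]
wrist_force: [-0.5, -8.8, -0.2]
finger_gap: 0.2
```

Call:
drive_tool --motion '[2.5,0,0,0]'

```text
clock: 14.32
eef_pos: [475.5, -102.5, 117.3]
eef_rot: [3.119, 0.037, 1.623]
wrist_force: [1.0, -7.8, -1.0]
finger_gap: 0.6
```

Call:
drive_tool --motion '[2.5,0,0,0]'

```text
clock: 14.4
eef_pos: [475.4, -100.2, 117.3]
eef_rot: [3.119, 0.038, 1.623]
wrist_force: [-0.2, -9.3, 0.3]
finger_gap: 0.5
```

Call:
drive_tool --motion '[2.5,0,0.5,0]'

```text
clock: 14.48
eef_pos: [475.4, -98.0, 117.0]
eef_rot: [3.118, 0.04, 1.623]
wrist_force: [0.3, -8.9, 1.2]
finger_gap: 0.4
```

Call:
drive_tool --motion '[2.5,0,0.5,0]'

```text
clock: 14.57
eef_pos: [475.4, -96.0, 116.6]
eef_rot: [3.118, 0.042, 1.624]
wrist_force: [-0.4, -12.4, 1.4]
finger_gap: 0.4
```

Call:
drive_tool --motion '[2.5,0,0.5,0]'

```text
clock: 14.65
eef_pos: [475.5, -94.3, 116.4]
eef_rot: [3.117, 0.045, 1.624]
wrist_force: [-1.3, -12.6, 3.2]
finger_gap: 0.4
```

Call:
drive_tool --motion '[2,0,0.5,0]'

```text
clock: 14.73
eef_pos: [475.6, -93.1, 116.2]
eef_rot: [3.116, 0.047, 1.624]
wrist_force: [-0.9, -14.6, 3.1]
finger_gap: 0.7
```

The wheel force has risen from about 8.5 to 14.6 N, which puts the moment at about 0.5–0.55 N·m. I'll back off and look.

Call:
drive_tool --motion '[-3,0,0,0,-4,0,0,0,0,0,-20,0,0,0,-35,0,0,0,-35,0,-15,-15,-20,0,-15,-15,0,0,0,0,0,0]'

```text
clock: 15.4
eef_pos: [442.1, -124.4, 230.4]
eef_rot: [3.122, 0.042, 1.628]
wrist_force: [0.8, -0.0, -0.4]
finger_gap: 0.2
```

```bash
python3 -c "
from h import *
s=read_state();print(fx(),s['wrist_force'])
a=cv2.resize(camera('side')[180:310,240:380,::-1],(600,557),interpolation=2)
cv2.imwrite('pics/s6.png',a)
f=lambda q:((proj('side',q)-[240,180])*600/140).round()[0]
for x in(60,70,75,80): print(x,f(wf(x,0,106)))
for A in range(-28,0,6):
  an=np.radians(A+72*np.arange(5)); print(A,[f(wf(-85+64*np.sin(q),100,85+64*np.cos(q))).tolist() for q in an])"
```

```text
[-91.20799776 131.53750893 230.36263216] [ 0.83214301 -0.03391604 -0.3871034 ]
60 [205. 283.]
70 [194. 292.]
75 [189. 297.]
80 [184. 302.]
-28 [[550.0, 115.0], [488.0, 197.0], [469.0, 337.0], [519.0, 332.0], [566.0, 202.0]]
-22 [[545.0, 115.0], [483.0, 210.0], [471.0, 344.0], [524.0, 324.0], [567.0, 190.0]]
-16 [[541.0, 116.0], [479.0, 223.0], [474.0, 349.0], [529.0, 315.0], [568.0, 179.0]]
-10 [[536.0, 119.0], [476.0, 236.0], [477.0, 353.0], [534.0, 306.0], [568.0, 169.0]]
-4 [[530.0, 123.0], [473.0, 250.0], [480.0, 356.0], [538.0, 295.0], [568.0, 159.0]]
```

View pics/s6.png

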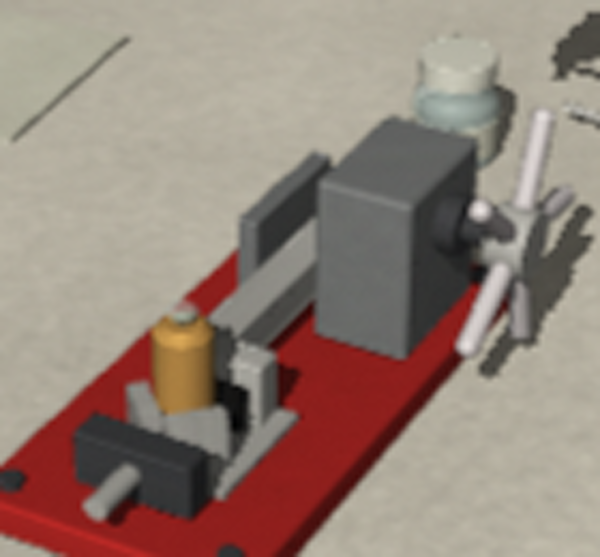

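The holder sits upright against the V block. Its stone is at (183,310), about 20 mm further along than where I stood it, with the pad against it, and the wheel has stayed where I left it. The gripper is clear, so I'll hand it in.

```bash
python3 -c "
from cell import *
print(sign_off())"
```

```text
the job is handed in; nothing more can be done
None
```

The holder is clamped upright in the V block and the job is handed in; no verdict was reported.

- **Placing:** I took the bench cylinder farthest from the base as the holder. The brass pieces on the back tray are smaller and out of reach. I stood it on the seat plate at about fixture x = 60 mm and let go, and a picture showed it upright.
- **Clamping:** I closed the clamp with three spoke pushes, about 3.3 rad in all. Running force was 5–9 N. At the end it rose to 14.6 N over about 5 mm of travel. That is an estimated 0.5–0.55 N·m, or roughly 20 N of grip. The brake should keep up to 14 N of that.
- **Last checks:** The final picture shows the holder upright in the V, about 20 mm further on than where I stood it, with the pad against it. The wheel had not visibly turned back, the gripper was well clear, and the wrist force was near zero. The jar was in place. I did not check the blank or the screwdriver again after the start.
- **Uncertain:** The moment while the wheel was only running read about 0.27–0.31 N·m instead of 0.22, so the grip figure may be a few newtons high. I did not check the grip with a second push.

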